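Dispense one filter dish and park it in the end stop

ROBOT

A 6-joint arm with a two-finger parallel gripper is mounted at the origin on the work surface; the furniture and walls round the work are solid. World frame = base frame: x ahead of the robot, y to its left, z up, the work surface at z = 0. Lengths are in m, angles in rad, forces in N, time in s.
With the tool pointing down it reaches from about 0.425 to 0.95 m from the base axis. Payload 3.5 kg.
Tool frame: the origin (TCP) lies at the very end of the fingers, on their centre line; the grasp point (between the pads) lies 19 mm behind it; z points along the fingers, y is the line along which they close (so a half turn about z gives the same grasp; the last joint's range is limited). The gripper opens to 85 mm and grips with 20 to 120 N. Pads are 22 mm wide; open, the fingers measure 114 mm over their backs; the gripper's body (76 mm by 85 mm) begins 54 mm behind the grasp point. The pads swing forward as they close: fully open they stand 13 mm farther back than shut.
Start: joints at [-1.357, 0.286, 1.577, -0, 1.279, -0.15], TCP at [0.24, -0.631, 0.231] pointing down, gripper open.
Joint ranges: [-2.77, 2.77], [-0.9, 2.22], [0.21, 2.48], [-1.53, 4.67], [0.24, 2.81], [-2.84, 2.84]. Speed limits (rad/s): [2.79, 2.79, 3.14, 3.14, 3.14, 3.14].

INTERFACE

Orientations are given as [roll, pitch, yaw] about the fixed x, y, z axes, in that order (R = Rz(yaw) Ry(pitch) Rx(roll)).
In Python, from bench import bot gives the robot as it stands.
- The arm moves only by the tool arm_command, never from a script. Its argument "series" is a list of rows, each an object with "translation": the shift along the world's x, y, z in units of 25 mm (1.0 is 25 mm), a list of three; "roll": the turn about the world's z in units of 8 degrees (1.0 is 8 degrees); "gripper": the closure, from -1 (fully open) to 1 (shut). A call has 1 to 12 rows; each row shifts and turns the commanded pose from where the row before left it; what a row does not reach is not made up. A row lasts 1/10 s, in which the tool goes at most 50 mm and 8.59 degrees, less where a joint would pass 70% of its speed; a pose out of reach is approached as far as the arm can. A call is refused whole if a number of a shift passes 1 or a number of a turn 1, either way. A call with a gripper value outside its range is refused whole. The fingers move at their own pace and stop on an object; "grip_force" is the grip in N (left out, the last holds). Time passes only in rows, so rows that do not move let the fingers close. It gives the time, the measured TCP pose, the force, the opening and the grip force at its end, in the units of the state.
- bot.sense(): the state, without advancing time (a new reading comes with each control period).
- bot.get_image(name): name is "scene" or "top" or "wrist"; returns a dict with "img" (400x640x3 uint8, red, green, blue), "camera_matrix" (3x3 intrinsics, pixels), "dist" ([k1, k2, p1, p2, k3] as OpenCV has them; the pictures are not rectified), "rvec" (rotation vector, rad) and "tvec" (3), from world to camera coordinates, as OpenCV has them; the wrist camera has in their place "tool_from_camera" (4x4, takes a point from camera to tool coordinates, whose origin is the TCP and whose axes are the flange's). Camera axes: x right, y down, z forward; pixel columns grow to the right and rows downward; lengths in m; the calibration is good to about 2 mm. A picture is of the moment at which its call begins: read the wrist's pose just before it. There is no depth.
- bot.job_done(): hands the job in; it is judged then, once.
The state is a dict: "clock": time; "qpos": joint angles; "joint_vel": joint speeds; "joint_efforts": joint torques, N m; "eef_pos": TCP position; "tool_rot": TCP orientation; "contact_force": force on the tool from outside, world axes, zero at the start; "ft_torque": the same for the moment, N m; "grip_width": finger opening in m; "grasp_force": force on a finger pad.
Only numpy, scipy, OpenCV 4.12 (cv2) and the standard library are available. Lean on these libraries where they do the work, as an engineer would, in place of code of your own. Each camera call takes 0.05 s, during which the arm holds its last target. There are 200 camera calls.

TASK

Dispense one fresh filter dish: press the dispenser's plunger once, all the way down, and let it spring right back up, so that a single dish slides out at the foot of the magazine and the next one drops into its place. Then nudge the dish sideways along the delivery lane with a fingertip until it rests squarely in the V of the X-shaped end stop, which stands at one end of the lane; leave it lying flat there, with the outlet free. Nothing is to be picked up; leave the other dishes in the magazine and the forceps, vials and specimen dish as they stand.

Things in the scene. Friction and masses are not known exactly. Their poses are not given: they have to be found in the camera images.
- dispenser: Fixed dish dispenser: grey plastic base plate 8 mm thick (top at z = 8 mm) with an aluminium magazine column. Origin on the worktop under the column's axis; -x points out of the outlet (roughly to the robot), y along the delivery lane, z up. Gear works beside the column (y 31 to 64, x 10 to 52 mm) are 73 mm high; behind it a guard 24 mm high and the white pusher run to x = 118 mm.
- outlet (a point): Where the centre of a dispensed dish comes to lie (within 4 mm) on the lane's floor, z = 8 mm: dispenser x -66, y 0. The lane is 56 mm wide, centred on x = -66, y -132 to 132 mm, between rails 5 mm high: front rail x -94 to -98; rear rails x -38 to -33, only beyond y = 54 either side, the column's face serving between. Nothing else stands in it between the end stop and the forceps rest.
- magazine (a point): Point on the base plate (z = 8 mm) on the magazine's axis, where the lowest dish stands before it is pushed out and the next one drops to afterwards. The column is square, 70 mm outside, its top at z = 52 mm; the lowest dish leaves through a 16 mm high outlet in its -x face. Three dishes are stacked in it.
- plunger (a joint): Travel of the plunger in m: 0 fully up, 0.030 fully down at a hard stop. It goes straight down against a spring: about 3.5 N to start it, 8 to 9 N to hold it fully down. By rack and gear it drives the pusher 2.3 times as far, which shoves the lowest dish out; letting go draws the pusher back and the stack drops by one dish.
- plunger_top (a point): Centre of the flat top of the plunger's round black head, 32 mm across and 12 mm thick, on an 11 mm rod; 116 mm above the worktop when up, 86 mm when fully down. It lies at x +43, y +50 mm in the dispenser's frame.
- dish_1: The lowest of the three identical closed filter dishes, the one to dispense: round, flat, white base and clear lid with white paper in it, 52 mm across, 12 mm high, about 22 g. Origin at the centre of its underside, z up.
- dish_2: Second dish from below, same make; origin at the centre of its underside. It stands 12 mm above dish_1 at first and drops 12 mm to the base plate after one press.
- dish_3: Topmost dish, same make.
- end_stop: Fixed aluminium end stop on the lane's floor, at dispenser x -66, y +110 or -110 mm: two bars 54 x 10 mm, 12 mm high, crossing as an X (each 30 deg from the dispenser's x axis), with a black clamp screw 22 mm high on the crossing. The same both ways round: a wide V (120 deg) opens along +y and along -y. Origin at its middle on the lane's floor, axes parallel to the dispenser's.
- notch_a (a point): Where the centre of a dish's underside lies when seated in the V on the stop's +y side: 36 mm from its middle.
- notch_b (a point): The same for the V on its -y side. Only the V that faces the outlet lies on the lane within reach of the dish: the nearer of the two to point outlet.
- forceps_rest: Fixed low white rest 52 x 34 mm, 14 mm high, on the lane's floor at the end opposite to the stop. Origin at the middle of its underside.
- forceps: Loose steel forceps 126 mm long, 14 mm wide, 10 mm thick, lying in the rest across the lane, top 24 mm above the worktop. Leave.
- vial_red: Loose glass vial with red cap, 27 mm across, 58 mm high, standing behind the lane. Leave.
- vial_white: Loose glass vial with white cap, 27 mm across, 58 mm high, behind the lane. Leave.
- vial_blue: Loose glass vial with blue cap, 27 mm across, 58 mm high, behind the lane. Leave.
- specimen_dish: Loose open glass dish of dried specimens, 82 mm across, 32 mm high, to the right in front of the dispenser. Leave.
There are look-alikes about, which are no part of the job. Leave any orange or purple look-alike of the dish_3 alone.

How it is judged:
By the outcome, as a careful person would: the job done as asked, in the order asked, and still so for the second after the job is handed in, with the robot touching nothing.
It also fails if it takes over 45 s, if anything falls off the work surface, if the arm or the gripper's body presses on something with over 40 N, if the wrist force passes 120 N, or if a joint passes its speed limit or range.

## Working session

There is one attempt and no reset: what is moved stays moved. The work goes in short steps, Python scripts to look and compute and a tool call to move; the robot and the scene stay as the last step left them, time stands still between calls to the robot, and variables do not carry over. Pictures are saved under pics/ and viewed, at most 13 in all, crops included, and the job is handed in when it is done.

Besides the shell and the picture viewer there is one more tool, called after "Call:" as a command line: name --argument value ..., lists and objects as JSON in quotes. arm_command: Moves the arm, as the interface text tells. Its arguments: {"type":"object","properties":{"series":{"type":"array"},"grip_force":{"type":"number"}},"required":["series"]}

```bash
mkdir -p pics
cat > h.py <<'E'
import numpy as np,cv2
from bench import bot
def snap(n,f,crop=None,s=1):
    d=bot.get_image(n); im=d["img"][:,:,::-1].copy()
    if crop: x0,y0,x1,y1=crop; im=im[y0:y1,x0:x1]
    if s!=1: im=cv2.resize(im,None,fx=s,fy=s,interpolation=cv2.INTER_CUBIC)
    cv2.imwrite("pics/"+f,im); return d
def cam(d):
    R=cv2.Rodrigues(np.array(d["rvec"],float))[0]; return R,np.array(d["tvec"],float).ravel()
def ray(d,uv,z):
    p=cv2.undistortPoints(np.array([[uv]],float),np.array(d["camera_matrix"]),np.array(d["dist"])).ravel()
    R,t=cam(d); o=-R.T@t; v=R.T@np.array([p[0],p[1],1]); return o+v*(z-o[2])/v[2]
def proj(d,P):
    return cv2.projectPoints(np.array(P,float).reshape(-1,1,3),np.array(d["rvec"],float),np.array(d["tvec"],float),np.array(d["camera_matrix"]),np.array(d["dist"]))[0].reshape(-1,2)
E
python3 - <<'E'
from h import *
snap("top","top0.png",s=1.25); snap("scene","scene0.png",s=1.25)
s=bot.sense(); print(s)
E
```

```text
{'clock': 0.1, 'qpos': array([-1.35697720e+00,  2.87126369e-01,  1.57804970e+00, -4.41374505e-06,
        1.27860640e+00, -1.49981658e-01]), 'joint_vel': array([ 0.00050004, -0.00147359, -0.00297097, -0.00222064,  0.00127282,
       -0.00263834]), 'joint_efforts': array([ 5.69152835e-04, -4.07296050e+01, -2.93699706e+01, -1.50189735e-04,
        3.41773281e-03,  4.99080031e-06]), 'eef_pos': array([ 0.24009318, -0.63021103,  0.23004229]), 'tool_rot': array([-3.13942679e+00, -3.23025379e-04,  3.63801711e-01]), 'contact_force': array([-0.248169  ,  0.41101612,  0.61444402]), 'ft_torque': array([-0.01427887, -0.00659948, -0.02952909]), 'grasp_force': 0.0, 'grip_width': 0.08519349116576629}
```

View pics/top0.png

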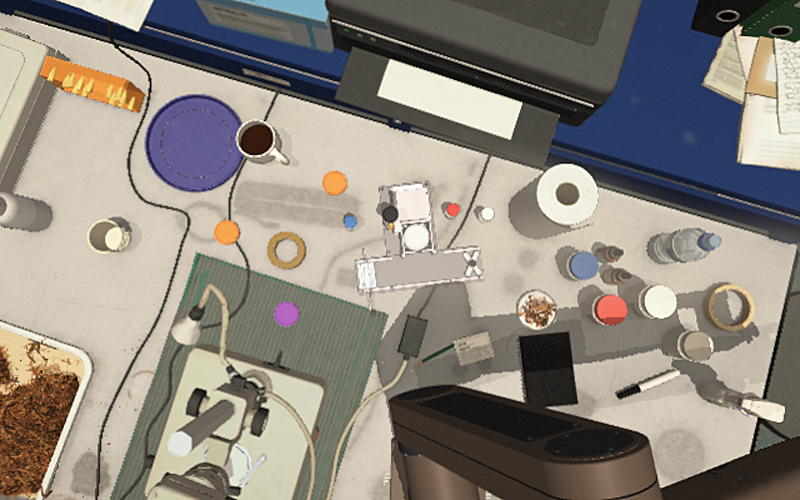

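View pics/scene0.png

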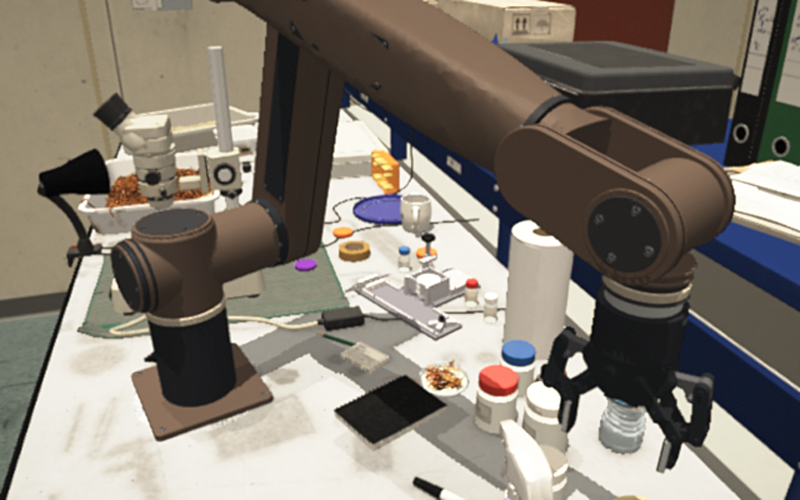

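The dispenser column with its white dish is at (415,237) and the black plunger head at (390,214). The X stop is at the right end, about (473,263), and the forceps rest at the left end, about (366,275). Look-alikes are the orange discs at (335,183) and (227,232) and the purple one at (287,314). I choose the white dish in the magazine and will check it in one close crop.

Run:
```python
from h import *
snap("top","top1.png",crop=(270,135,410,240),s=5.7)
```

```text
(no output)
```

View pics/top1.png

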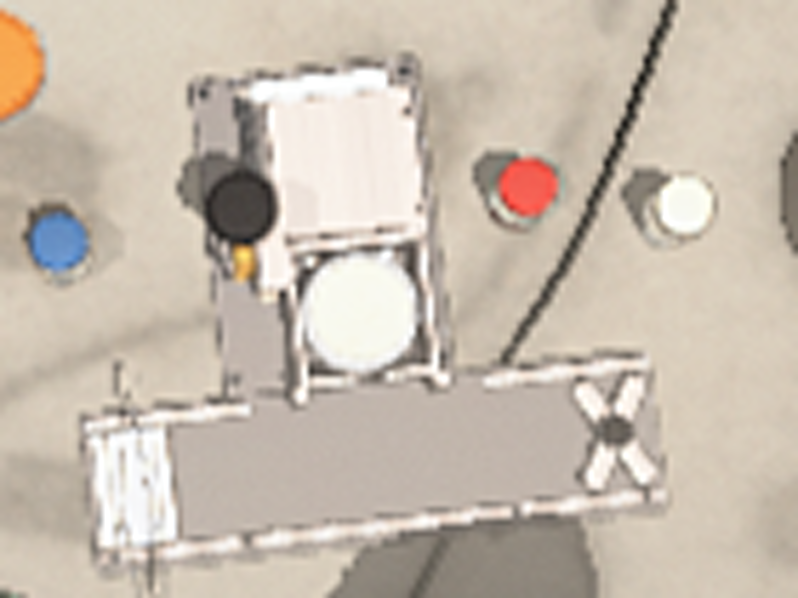

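The crop shows the white magazine dish at (360,312), the plunger head at (240,206) and the X stop's screw at (616,430), so the stop is on the -y side. The forceps rest is on the left, and the front rail runs from (97,558) to (662,497).

Run:
```python
from h import *
from scipy.optimize import least_squares
d=bot.get_image("top")
L=np.array([[43,50,116],[0,0,44],[-66,-110,30],[-98,132,13],[-98,-132,13],[-33,-132,13]])/1e3
uv=np.array([[240,206],[360,312],[616,428],[101,561],[664,500],[648,358]])/5.7+[270,135]
def W(p,L):
    c,s=np.cos(p[2]),np.sin(p[2]); return np.c_[p[0]+c*L[:,0]-s*L[:,1],p[1]+s*L[:,0]+c*L[:,1],L[:,2]]
f=lambda p:(proj(d,W(p,L))-uv).ravel()
g=ray(d,uv[1],.044)
r=least_squares(f,[g[0],g[1],0.1],loss="soft_l1")
print(r.x,np.degrees(r.x[2]));print(f(r.x).reshape(-1,2).round(2))
Q=np.array([[43,50,116],[-66,0,8],[-66,-74,8],[-66,132,20],[-66,45,20]])/1e3
print(W(r.x,Q).round(4)); np.save("pose.npy",r.x)
print("ray plunger",ray(d,uv[0],.116), "mm/px", ray(d,uv[0]+[1,0],.116)-ray(d,uv[0],.116))
```

```text
[0.50425903 0.05723332 0.13742548] 7.8739001251694445
[[ 0.15  0.1 ]
 [-0.09 -0.26]
 [ 0.1   0.62]
 [-1.65  0.22]
 [ 0.54 -0.4 ]
 [ 0.22 -0.25]]
[[ 0.54    0.1127  0.116 ]
 [ 0.4389  0.0482  0.008 ]
 [ 0.449  -0.0251  0.008 ]
 [ 0.4208  0.1789  0.02  ]
 [ 0.4327  0.0928  0.02  ]]
ray plunger [0.54024408 0.11302933 0.116     ] mm/px [ 6.69102054e-05 -2.40141213e-03  0.00000000e+00]
```

Call:
arm_command --series '[{"translation": [0.36, 0.96, 0], "roll": -0.2, "gripper": 1}, {"translation": [0.36, 0.96, 0], "roll": -0.2, "gripper": 1}, {"translation": [0.36, 0.96, 0], "roll": -0.2, "gripper": 1}, {"translation": [0.36, 0.96, 0], "roll": -0.2, "gripper": 1}, {"translation": [0.36, 0.96, 0], "roll": -0.2, "gripper": 1}, {"translation": [0.36, 0.96, 0], "roll": -0.2, "gripper": 1}, {"translation": [0.36, 0.96, 0], "roll": -0.2, "gripper": 1}, {"translation": [0.36, 0.96, 0], "roll": -0.2, "gripper": 1}, {"translation": [0.36, 0.96, 0], "roll": 0, "gripper": 1}, {"translation": [0.36, 0.96, 0], "roll": 0, "gripper": 1}, {"translation": [0.36, 0.96, 0], "roll": 0, "gripper": 1}, {"translation": [0.36, 0.96, 0], "roll": 0, "gripper": 1}]'

```text
clock: 1.4
eef_pos: [0.3484, -0.3417, 0.2312]
tool_rot: [-3.141, 0.0, 0.14]
contact_force: [-0.3, -0.6, 1.1]
grip_width: 0.0001
grasp_force: 0.0
```

Call:
arm_command --series '[{"translation": [0.36, 0.96, 0], "roll": 0, "gripper": 1}, {"translation": [0.36, 0.96, 0], "roll": 0, "gripper": 1}, {"translation": [0.36, 0.96, 0], "roll": 0, "gripper": 1}, {"translation": [0.36, 0.96, 0], "roll": 0, "gripper": 1}, {"translation": [0.36, 0.96, 0], "roll": 0, "gripper": 1}, {"translation": [0.36, 0.96, 0], "roll": 0, "gripper": 1}, {"translation": [0.36, 0.96, 0], "roll": 0, "gripper": 1}, {"translation": [0.36, 0.96, 0], "roll": 0, "gripper": 1}, {"translation": [0.4, 0.96, 0], "roll": 0, "gripper": 1}, {"translation": [0.4, 0.96, 0], "roll": 0, "gripper": 1}, {"translation": [0.4, 0.96, 0], "roll": 0, "gripper": 1}, {"translation": [0.4, 0.96, 0], "roll": 0, "gripper": 1}]'

```text
clock: 2.6
eef_pos: [0.4604, -0.0537, 0.2313]
tool_rot: [3.142, -0.0, 0.14]
contact_force: [1.0, -0.3, 0.5]
grip_width: -0.0002
grasp_force: 0.0
```

Call:
arm_command --series '[{"translation": [0.4, 0.96, 0], "roll": 0, "gripper": 1}, {"translation": [0.4, 0.96, 0], "roll": 0, "gripper": 1}, {"translation": [0.4, 0.96, 0], "roll": 0, "gripper": 1}, {"translation": [0.4, 0.8, -0.4], "roll": 0, "gripper": 1}, {"translation": [0.4, 0, -0.6], "roll": 0, "gripper": 1}, {"translation": [0.2, 0, -0.6], "roll": 0, "gripper": 1}, {"translation": [0, 0, 0], "roll": 0, "gripper": 1}]'

```text
clock: 3.3
eef_pos: [0.5137, 0.0373, 0.1883]
tool_rot: [-3.14, 0.005, 0.14]
contact_force: [-0.3, 0.3, -0.8]
grip_width: 0.0004
grasp_force: 0.0
```

Call:
arm_command --series '[{"translation": [0.3, 0.8, 0], "roll": 0, "gripper": 1}, {"translation": [0.3, 0.8, 0], "roll": 0, "gripper": 1}, {"translation": [0.3, 0.8, 0], "roll": 0, "gripper": 1}, {"translation": [0.15, 0.6, 0], "roll": 0, "gripper": 1}, {"translation": [0, 0, -0.7], "roll": 0, "gripper": 1}, {"translation": [0, 0, 0], "roll": 0, "gripper": 1}]'

```text
clock: 3.9
eef_pos: [0.5398, 0.1123, 0.1718]
tool_rot: [-3.141, 0.005, 0.141]
contact_force: [0.0, -0.1, -0.5]
grip_width: -0.0
grasp_force: 0.0
```

Run:
```python
from h import *
s=bot.sense(); print(s["eef_pos"],s["tool_rot"],s["contact_force"])
w=snap("wrist","w1.png")
np.save("w1.npy",np.array([s["eef_pos"],s["tool_rot"]]))
T=np.array(w["tool_from_camera"]); print(T.round(3))
# project expected plunger rim
from scipy.spatial.transform import Rotation as Ro
R=Ro.from_euler("xyz",s["tool_rot"]).as_matrix(); C=np.linalg.inv(T)
P=np.array([[.5402,.1129,.116]]); pc=(C[:3,:3]@(R.T@(P-s["eef_pos"]).T)).T+C[:3,3]
print(cv2.projectPoints(pc,np.zeros(3),np.zeros(3),np.array(w["camera_matrix"]),np.array(w["dist"]))[0].ravel())
```

```text
[0.53983613 0.11225499 0.1718279 ] [-3.14123172  0.00456684  0.14069767] [ 0.03192806 -0.06198804 -0.4829223 ]
[[-0.001 -0.96  -0.281  0.07 ]
 [ 1.    -0.001 -0.    -0.   ]
 [ 0.    -0.281  0.96  -0.143]
 [ 0.     0.     0.     1.   ]]
[317.47302835 215.7441456 ]
```

View pics/w1.png

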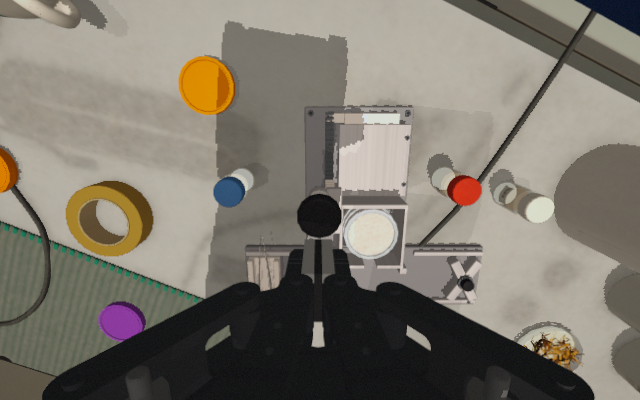

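The plunger head is at (319,215), against (317.5,215.7) predicted, so it is centred. I'll press slowly.

Call:
arm_command --series '[{"translation": [0, 0, -0.8], "roll": 0, "gripper": 1}, {"translation": [0, 0, -0.8], "roll": 0, "gripper": 1}, {"translation": [0, 0, -0.5], "roll": 0, "gripper": 1}, {"translation": [0, 0, -0.15], "roll": 0, "gripper": 1}, {"translation": [0, 0, -0.15], "roll": 0, "gripper": 1}, {"translation": [0, 0, -0.15], "roll": 0, "gripper": 1}, {"translation": [0, 0, -0.15], "roll": 0, "gripper": 1}, {"translation": [0, 0, -0.15], "roll": 0, "gripper": 1}, {"translation": [0, 0, -0.15], "roll": 0, "gripper": 1}, {"translation": [0, 0, -0.15], "roll": 0, "gripper": 1}, {"translation": [0, 0, -0.15], "roll": 0, "gripper": 1}, {"translation": [0, 0, 0], "roll": 0, "gripper": 1}]'

```text
clock: 5.15
eef_pos: [0.5417, 0.112, 0.0929]
tool_rot: [3.141, 0.0, 0.141]
contact_force: [-3.1, -0.1, 5.2]
grip_width: 0.0003
grasp_force: 2.8
```

Call:
arm_command --series '[{"translation": [0, 0, -0.12], "roll": 0, "gripper": 1}, {"translation": [0, 0, -0.12], "roll": 0, "gripper": 1}, {"translation": [0, 0, -0.08], "roll": 0, "gripper": 1}, {"translation": [0, 0, 0], "roll": 0, "gripper": 1}]'

```text
clock: 5.55
eef_pos: [0.5419, 0.112, 0.086]
tool_rot: [3.141, 0.0, 0.141]
contact_force: [-6.3, -0.9, 9.2]
grip_width: 0.0
grasp_force: 4.8
```

Call:
arm_command --series '[{"translation": [0, 0, -0.08], "roll": 0, "gripper": 1}, {"translation": [0, 0, -0.04], "roll": 0, "gripper": 1}, {"translation": [0, 0, 0], "roll": 0, "gripper": 1}]'

```text
clock: 5.85
eef_pos: [0.5421, 0.1121, 0.0858]
tool_rot: [3.141, 0.002, 0.141]
contact_force: [-13.3, -2.3, 22.5]
grip_width: 0.0001
grasp_force: 11.5
```

Hard stop reached: the force rises with no further travel. I'll release straight up.

Call:
arm_command --series '[{"translation": [0, 0, 0.3], "roll": 0, "gripper": 1}, {"translation": [0, 0, 0.3], "roll": 0, "gripper": 1}, {"translation": [0, 0, 0.3], "roll": 0, "gripper": 1}, {"translation": [0, 0, 0.3], "roll": 0, "gripper": 1}, {"translation": [0, 0, 0.3], "roll": 0, "gripper": 1}, {"translation": [0, 0, 0.5], "roll": 0, "gripper": 1}, {"translation": [0, 0, 0.8], "roll": 0, "gripper": 1}, {"translation": [0, 0, 0.8], "roll": 0, "gripper": 1}, {"translation": [0, 0, 0.5], "roll": 0, "gripper": 1}, {"translation": [0, 0, 0], "roll": 0, "gripper": 1}]'

```text
clock: 6.85
eef_pos: [0.5429, 0.1123, 0.1854]
tool_rot: [3.141, -0.005, 0.14]
contact_force: [0.9, 0.0, -0.5]
grip_width: -0.0
grasp_force: 0.0
```

Run:
```python
from h import *
s=bot.sense(); print(s["eef_pos"],s["tool_rot"],s["contact_force"])
d=bot.get_image("wrist");d2=bot.get_image("top")
a=cv2.resize(d["img"][100:330,220:520,::-1],None,fx=1.9,fy=1.9,interpolation=2)
b=cv2.resize(d2["img"][155:235,270:395,::-1],(a.shape[1],160*2),interpolation=2)
cv2.imwrite("pics/w2.png",a);cv2.imwrite("pics/t2.png",b) 
cv2.imwrite("pics/c2.png",cv2.resize(np.vstack([a,b]),None,fx=.78,fy=.78))
```

```text
[0.54292123 0.11230855 0.185437  ] [ 3.14111855 -0.00483083  0.14046202] [ 0.91807637  0.0461071  -0.52219893]
```

View pics/c2.png

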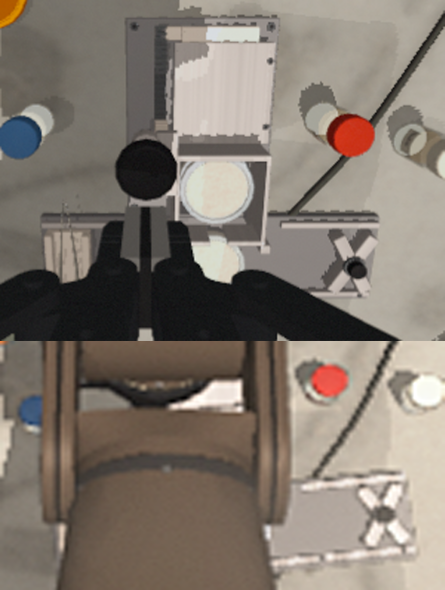

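The next dish is in the magazine at (217,190) in the composite, the dispensed dish lies at the foot at about (217,262), and the plunger is back up. Next I go behind the dish, on its +y side, and look again.

Call:
arm_command --series '[{"translation": [-0.8, 0, 0], "roll": 0, "gripper": 1}, {"translation": [-0.9, 0, 0], "roll": 0, "gripper": 1}, {"translation": [-0.9, -0.1, 0], "roll": 0, "gripper": 1}, {"translation": [-0.9, -0.1, 0], "roll": 0, "gripper": 1}, {"translation": [-0.7, -0.1, 0], "roll": 0, "gripper": 1}, {"translation": [-0.3, 0, -0.8], "roll": 0, "gripper": 1}, {"translation": [0, 0, -0.8], "roll": 0, "gripper": 1}, {"translation": [0, 0, 0], "roll": 0, "gripper": 1}, {"translation": [0, 0, 0], "roll": 0, "gripper": 1}]'

```text
clock: 7.85
eef_pos: [0.4283, 0.1047, 0.142]
tool_rot: [-3.141, 0.002, 0.14]
contact_force: [0.6, -0.0, 0.4]
grip_width: -0.0001
grasp_force: 0.0
```

```bash
cat >> h.py <<'E'
from scipy.spatial.transform import Rotation as Ro
def wproj(w,s,P):
    T=np.array(w["tool_from_camera"]);C=np.linalg.inv(T);R=Ro.from_euler("xyz",s["tool_rot"]).as_matrix()
    pc=(C[:3,:3]@(R.T@(np.atleast_2d(P)-s["eef_pos"]).T)).T+C[:3,3]
    return cv2.projectPoints(pc,np.zeros(3),np.zeros(3),np.array(w["camera_matrix"]),np.array(w["dist"]))[0].reshape(-1,2)
def D2W(L):
    p=np.load("pose.npy");L=np.atleast_2d(L)/1e3;c,s=np.cos(p[2]),np.sin(p[2]); return np.c_[p[0]+c*L[:,0]-s*L[:,1],p[1]+s*L[:,0]+c*L[:,1],L[:,2]]
def wdisp(w,s,uv,z): # pixel -> dispenser mm at height z mm
    T=np.array(w["tool_from_camera"]);R=Ro.from_euler("xyz",s["tool_rot"]).as_matrix()
    q=cv2.undistortPoints(np.array([[uv]],float),np.array(w["camera_matrix"]),np.array(w["dist"])).ravel()
    o=R@T[:3,3]+s["eef_pos"];v=R@T[:3,:3]@np.array([q[0],q[1],1]);P=o+v*(z/1e3-o[2])/v[2]
    p=np.load("pose.npy");c,sn=np.cos(p[2]),np.sin(p[2]);e=(P[:2]-p[:2])*1e3
    return np.array([c*e[0]+sn*e[1],-sn*e[0]+c*e[1]])
E
python3 - <<'E'
from h import *
s=bot.sense(); print(s["eef_pos"],s["tool_rot"],s["contact_force"])
w=snap("wrist","w3.png"); import pickle; pickle.dump((w,s),open("w3.pkl","wb"))
print(wproj(w,s,D2W([[-66,0,20],[-66,-110,30],[0,0,32],[43,50,116]])).round(0))
E
```

```text
[0.42831687 0.10468219 0.14199968] [-3.14126601e+00  2.42536604e-03  1.40348044e-01] [ 0.59234352 -0.01394508  0.43937935]
[[382. 189.]
 [511. 192.]
 [390. 113.]
 [334.  24.]]
```

View pics/w3.png

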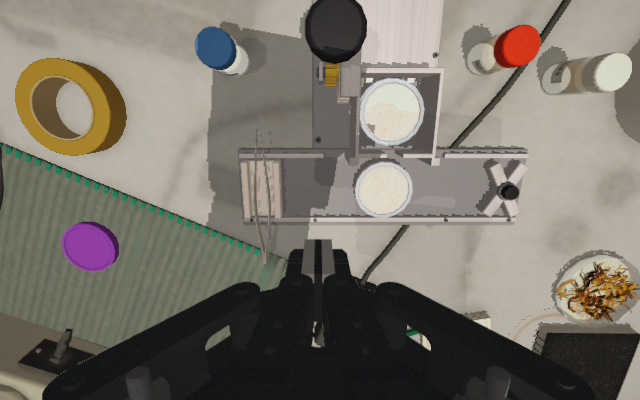

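The dish at (383,189) lies where the outlet was predicted, (382,189). The stop's screw is at (508,191), the forceps rest is at the left, and there is clear floor between the rest and the dish for the finger.

Call:
arm_command --series '[{"translation": [0.1, 0.04, -0.8], "roll": 0, "gripper": 1}, {"translation": [0, 0, -0.8], "roll": 0, "gripper": 1}, {"translation": [0, 0, -0.8], "roll": 0, "gripper": 1}, {"translation": [0, 0, -0.8], "roll": 0, "gripper": 1}, {"translation": [0, 0, -0.8], "roll": 0, "gripper": 1}, {"translation": [0, 0, -0.7], "roll": 0, "gripper": 1}, {"translation": [0, 0, -0.3], "roll": 0, "gripper": 1}, {"translation": [0, 0, 0], "roll": 0, "gripper": 1}, {"translation": [0, 0, 0], "roll": 0, "gripper": 1}]'

```text
clock: 8.8
eef_pos: [0.4325, 0.1057, 0.0188]
tool_rot: [3.141, -0.002, 0.14]
contact_force: [0.3, -0.2, -0.7]
grip_width: -0.0001
grasp_force: 0.0
```

Run:
```python
from h import *
s=bot.sense(); print(s["eef_pos"],s["tool_rot"],s["contact_force"])
p=np.load("pose.npy");c,sn=np.cos(p[2]),np.sin(p[2]);e=(s["eef_pos"][:2]-p[:2])*1e3
print("disp",c*e[0]+sn*e[1],-sn*e[0]+c*e[1])
print("per mm -y:",sn,-c)
w=snap("wrist","w4.png"); import pickle; pickle.dump((w,s),open("w4.pkl","wb"))
print(wproj(w,s,D2W([[-66,0,20],[-66,-74,20],[-66,-110,30]])).round(0))
```

```text
[0.43250079 0.10573695 0.01877298] [ 3.14139278e+00 -1.68587398e-03  1.40414438e-01] [ 0.27873006 -0.1750252  -0.71972771]
disp -64.43703663049861 57.87673896113924
per mm -y: 0.13699332625463492 -0.9905719704098694
[[431. 257.]
 [573. 257.]
 [662. 266.]]
```

View pics/w4.png

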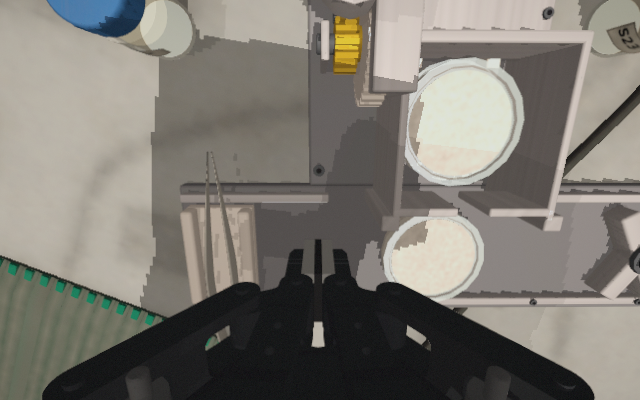

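The finger is at lane y +58, between the forceps rest and the dish at (432,257), which is clear of it. I'll lower slightly and push along -y.

Call:
arm_command --series '[{"translation": [-0.03, 0, -0.25], "roll": 0, "gripper": 1}, {"translation": [0.027, -0.2, 0], "roll": 0, "gripper": 1}, {"translation": [0.027, -0.2, 0], "roll": 0, "gripper": 1}, {"translation": [0.027, -0.2, 0], "roll": 0, "gripper": 1}, {"translation": [0.027, -0.2, 0], "roll": 0, "gripper": 1}, {"translation": [0.027, -0.2, 0], "roll": 0, "gripper": 1}, {"translation": [0.027, -0.2, 0], "roll": 0, "gripper": 1}, {"translation": [0.027, -0.2, 0], "roll": 0, "gripper": 1}, {"translation": [0.027, -0.2, 0], "roll": 0, "gripper": 1}, {"translation": [0.027, -0.2, 0], "roll": 0, "gripper": 1}, {"translation": [0.027, -0.2, 0], "roll": 0, "gripper": 1}, {"translation": [0.027, -0.2, 0], "roll": 0, "gripper": 1}]'

```text
clock: 10.05
eef_pos: [0.4382, 0.0503, 0.0116]
tool_rot: [-3.142, -0.0, 0.14]
contact_force: [-0.0, 0.7, 1.1]
grip_width: 0.0002
grasp_force: 0.4
```

Call:
arm_command --series '[{"translation": [0.02, -0.15, 0], "roll": 0, "gripper": 1}, {"translation": [0.02, -0.15, 0], "roll": 0, "gripper": 1}, {"translation": [0.02, -0.15, 0], "roll": 0, "gripper": 1}, {"translation": [0.02, -0.15, 0], "roll": 0, "gripper": 1}, {"translation": [0.02, -0.15, 0], "roll": 0, "gripper": 1}, {"translation": [0.02, -0.15, 0], "roll": 0, "gripper": 1}]'

```text
clock: 10.65
eef_pos: [0.4412, 0.0279, 0.0116]
tool_rot: [-3.142, 0.0, 0.14]
contact_force: [-0.4, 0.5, 0.6]
grip_width: 0.0004
grasp_force: 0.4
```

```bash
cat >> h.py <<'E'
def st():
    s=bot.sense(); p=np.load("pose.npy");c,sn=np.cos(p[2]),np.sin(p[2]);e=(s["eef_pos"][:2]-p[:2])*1e3
    print("tcp disp",(c*e[0]+sn*e[1]).round(1),(-sn*e[0]+c*e[1]).round(1),"z",s["eef_pos"][2].round(4),s["contact_force"].round(1),s["clock"]); return s
E
python3 - <<'E'
from h import *
s=st()
w=snap("wrist","w5.png"); snap("top","t5.png",crop=(270,150,400,240),s=5)
print(wproj(w,s,D2W([[-66,-74,20],[-66,-110,30]])).round(0))
E
```

```text
tcp disp -66.5 -20.4 z 0.0116 [-0.4  0.5  0.6] 10.65
[[428. 260.]
 [513. 270.]]
```

View pics/w5.png

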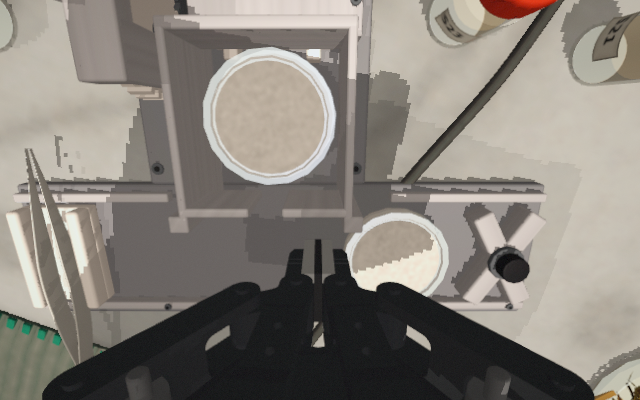

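The dish, at (395,257), is against the finger, and the seat is predicted at (428,260), about 17 mm further. I'll push the remainder more slowly.

Call:
arm_command --series '[{"translation": [0.02, -0.15, 0], "roll": 0, "gripper": 1}, {"translation": [0.02, -0.15, 0], "roll": 0, "gripper": 1}, {"translation": [0.02, -0.15, 0], "roll": 0, "gripper": 1}, {"translation": [0.01, -0.1, 0], "roll": 0, "gripper": 1}, {"translation": [0.01, -0.06, 0], "roll": 0, "gripper": 1}, {"translation": [0, 0, 0], "roll": 0, "gripper": 1}]'

```text
clock: 11.35
eef_pos: [0.4432, 0.0127, 0.0116]
tool_rot: [3.142, 0.0, 0.14]
contact_force: [0.7, 0.0, 1.3]
grip_width: 0.0003
grasp_force: 0.0
```

Call:
arm_command --series '[{"translation": [0.005, -0.05, 0], "roll": 0, "gripper": 1}, {"translation": [0.005, -0.04, 0], "roll": 0, "gripper": 1}, {"translation": [0, 0, 0], "roll": 0, "gripper": 1}]'

```text
clock: 11.65
eef_pos: [0.4433, 0.0109, 0.0115]
tool_rot: [-3.141, -0.0, 0.14]
contact_force: [-0.4, 1.6, -0.1]
grip_width: 0.0001
grasp_force: 0.7
```

Call:
arm_command --series '[{"translation": [0.005, -0.04, 0], "roll": 0, "gripper": 1}, {"translation": [0.005, -0.03, 0], "roll": 0, "gripper": 1}, {"translation": [0, 0, 0], "roll": 0, "gripper": 1}]'

```text
clock: 11.95
eef_pos: [0.4436, 0.0103, 0.0116]
tool_rot: [-3.138, -0.0, 0.139]
contact_force: [0.7, 8.2, 1.3]
grip_width: -0.0001
grasp_force: 3.6
```

Run:
```python
from h import *
s=st()
w=snap("wrist","w6.png",crop=(300,170,580,330),s=2.8)
print(((wproj(w,s,D2W([[-66,-74,20],[-66,-110,30]]))-[300,170])*2.8).round(0))
import pickle; pickle.dump((w,s),open("w6.pkl","wb"))
```

```text
tcp disp -66.6 -38.1 z 0.0116 [0.7 8.2 1.3] 11.95
[[257. 250.]
 [491. 279.]]
```

View pics/w6.png

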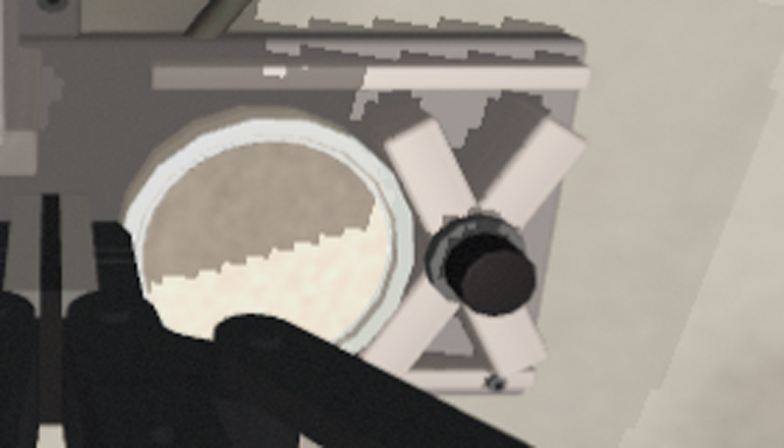

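The dish touches both bars of the V, near (405,185) and (385,335), and the force rose to 8 N, so it is seated. I'll back off, lift and look from a distance.

Call:
arm_command --series '[{"translation": [-0.02, 0.15, 0], "roll": 0, "gripper": 1}, {"translation": [-0.04, 0.3, 0], "roll": 0, "gripper": 1}, {"translation": [-0.05, 0.4, 0], "roll": 0, "gripper": 1}, {"translation": [0, 0, 0.5], "roll": 0, "gripper": 1}, {"translation": [0, 0, 0.9], "roll": 0, "gripper": 1}, {"translation": [0, 0, 0.9], "roll": 0, "gripper": 1}, {"translation": [0, 0, 0.9], "roll": 0, "gripper": 1}, {"translation": [0, 0, 0.9], "roll": 0, "gripper": 1}, {"translation": [0, 0, 0.9], "roll": 0, "gripper": 1}, {"translation": [0, 0, 0.5], "roll": 0, "gripper": 1}, {"translation": [0, 0, 0], "roll": 0, "gripper": 1}, {"translation": [0, 0, 0], "roll": 0, "gripper": 1}]'

```text
clock: 13.2
eef_pos: [0.4406, 0.0303, 0.1488]
tool_rot: [3.142, 0.0, 0.141]
contact_force: [-0.3, -0.4, -0.1]
grip_width: 0.0003
grasp_force: 0.0
```

Run:
```python
from h import *
s=st()
w=snap("wrist","w7.png",crop=(160,0,520,270),s=2.2)
print(((wproj(w,s,D2W([[-66,-74,20],[-66,-110,30],[0,0,32],[43,50,116]]))-[160,0])*2.2).round(0))
import pickle; pickle.dump((w,s),open("w7.pkl","wb"))
```

```text
tcp disp -66.8 -18.0 z 0.1488 [-0.3 -0.4 -0.1] 13.2
[[481. 417.]
 [575. 424.]
 [300. 254.]
 [ 62.  70.]]
```

View pics/w7.png

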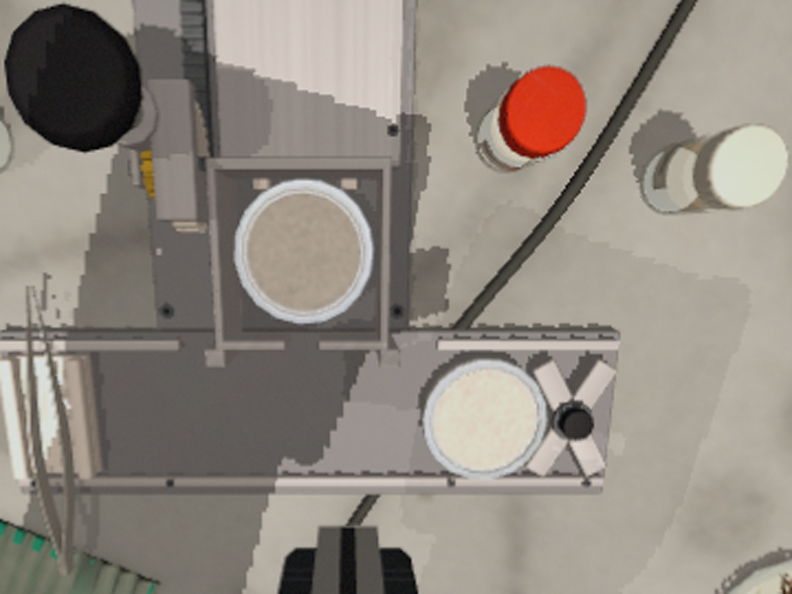

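Run:
```python
from h import *; import pickle
w,s=pickle.load(open("w7.pkl","rb"))
f=lambda u,v,z:print(wdisp(w,s,np.array([u,v])/2.2+[160,0],z).round(1))
f(486,419,20);f(574,420,30);f(304,251,32)
# enlarged, rectified to lane plane z=20: dispenser x -100..-30, y -125..-35 at 8 px/mm
g=[[X,Y,20] for X in np.arange(-30,-100,-.125) for Y in np.arange(-35,-125,-.125)]
uv=wproj(w,s,D2W(g)).reshape(560,720,2).astype(np.float32)
im=cv2.remap(w["img"][:,:,::-1].copy(),uv[...,0],uv[...,1],cv2.INTER_CUBIC)
cv2.imwrite("pics/r7.png",im)
```

```text
[-66.7 -76. ]
[ -64.5 -109.5]
[ 1.1 -1.4]
```

View pics/r7.png

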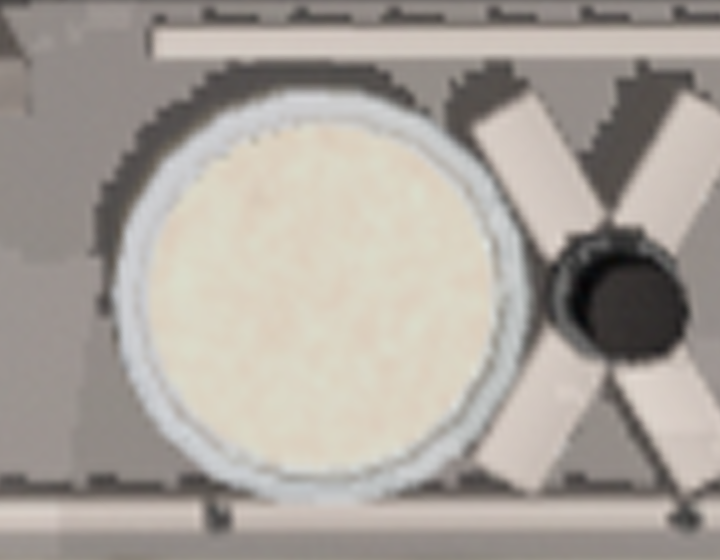

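In the view rectified to the dish-top plane, the dish centre is at (322,295) and the X crossing at (606,292). That is 35.5 mm apart against 36 mm expected, with almost no sideways offset and contact on both bars. The plunger is up and the other things look undisturbed.

```bash
python3 -c "
from bench import bot
print(bot.job_done())"
```

```text
the job is handed in; nothing more can be done
None
```

I pressed the plunger once to its hard stop and it sprang back up. One dish came out and the next dropped into its place; I nudged the dispensed dish along the lane until it sat flat and square in the V of the end stop, and handed the job in with the arm clear and the outlet free.

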